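# Seat the window in its cell and clip it

## Task

One of the two aluminium holder plates has an empty round cell and a black-rimmed window disc lying loose on top of it. Push the disc across that plate with your fingers until it drops into the cell and lies flat and fully home, then push the swing clip's post round until the clip lies over the disc as far as it will go. Only push: do not pick up the disc, and leave the thumb nut, the finished holder beside it and everything else undisturbed.

Things in the scene. Friction and masses are not known exactly. Their poses are not given: they have to be found in the camera images.
- holder: Fixed aluminium plate with the empty cell: 130 mm in x, 220 mm in y, 22 mm thick. Origin: centre of its underside, on the table; z up, yaw within 0.5 rad. Cell: blind round recess, 59 mm diameter, 9 mm deep, 1 mm chamfer, centred at x = 0, y = +45 mm. An identical plate elsewhere already holds a disc under its closed clip: leave it alone.
- cell_mouth (a point): Centre of the empty cell's mouth, on the plate's top face (22 mm above the table). Axes as the holder's.
- window_center (a point): Centre (half-way up) of the loose disc: black ring, 56 mm diameter, 9 mm thick, glass inside, 60 g, flat on the holder's top towards its -y end. This point starts 4.5 mm above the top face; seated (flush) it is 4.5 mm below. z: the disc's axis. Pushed over the cell it stays level to about 10 mm from the cell's centre, then its leading edge tips in; pushing on to the far wall drops the rest.
- clip (a joint): Swing angle (rad) of the steel swing clip; pivot on the holder at x = 0, y = +92 mm. At 0 its arm points along the holder's +x, clear of the cell; it turns clockwise from above, stays where it is left (about 1.5 N at the post moves it), and stops at 1.57 with the arm along the holder's -y, over the middle of the cell. Starts at 0 to 0.25.
- clip_post (a point): Middle of the round upright post on the clip's arm, 40 mm from the pivot: 10 mm in diameter, from 31 to 55 mm above the table (this point at 43 mm). The flat arm is 14 mm wide, from 25 to 31 mm above the table, and ends 8 mm beyond the post's axis. The pivot screw's head rises to 37 mm.
- thumb_nut: Loose brass thumb nut standing on the holder near its -x, +y corner, 20 mm in diameter, 16 mm high; origin at the centre of its underside. To be left alone.
- finished_holder: The other, finished holder plate, fixed: same sizes and axes as the holder, with a disc already seated and its clip closed (post top 55 mm above the table, at x = 0, y = +52 mm). To be left alone.
- optical_post: Loose steel post standing on the table beyond the holders, 13 mm in diameter on a 40 mm foot, 80 mm high; origin at the centre of its underside. To be left alone.
- lens_fluid: Loose amber bottle standing on the table, 48 mm in diameter, 120 mm high; origin at the centre of its underside. To be left alone.
- spacer_ring: Loose aluminium ring lying on the finished holder, 44 mm in diameter, 28 mm hole, 10 mm high; origin at the centre of its underside. To be left alone.
- driver: Loose screwdriver lying on the table; origin under its middle. To be left alone.
- screw_tray: Loose grey plastic tray, 100 by 140 mm, 30 mm high, on the table beyond the holders; origin at the centre of its underside. To be left alone.
- optics_case: Loose black flat case, 120 by 90 mm, 35 mm high, on the table; origin at the centre of its underside. To be left alone.
There are look-alikes about, which are no part of the job. Leave any orange or pink look-alike of the part that bears window_center alone.

How it is judged:
By the outcome, as a careful person would: the job done as asked, in the order asked, and still so for the second after the job is handed in, with the robot touching nothing.
It also fails if it takes over 64 s, if anything falls off the work surface, if the arm or the gripper's body presses on something with over 40 N, if the wrist force passes 120 N, or if a joint passes its speed limit or range.

## Robot

A 7-joint arm with a two-finger parallel gripper is mounted at the origin on the work surface. World frame = base frame: x ahead of the robot, y to its left, z up, the work surface at z = 0. Lengths are in m, angles in rad, forces in N, time in s.
With the tool pointing down it reaches from about 0.425 to 0.925 m from the base axis. Payload 6.8 kg.
Tool frame: the origin (TCP) lies on the centre line of the jaws, within the pads' length; the fingertips stand 8 mm ahead of it and the grasp point (between the pads) lies 11 mm behind it (bot.tips_ahead is the distance from the TCP to the fingertips, in m); z points along the fingers, y is the line along which they close (so a half turn about z gives the same grasp; the last joint's range is limited). The gripper opens to 85 mm and grips with 20 to 120 N. Pads are 22 mm wide; open, the fingers measure 114 mm over their backs; the gripper's body (76 mm by 85 mm) begins 54 mm behind the grasp point. The pads swing forward as they close: fully open they stand 13 mm farther back than shut.
Start: joints at [1.2, 0.477, 0.022, 1.555, -0.011, 1.109, -0.083], TCP at [0.175, -0.652, 0.239] pointing down, gripper open.
Joint ranges: [-2.96, 2.96], [-0.34, 2.1], [-1.41, 1.46], [0.24, 2.44], [-1.37, 4.51], [0.17, 1.92], [-2.96, 2.96]. Speed limits (rad/s): [2.39, 2.39, 3.14, 3.14, 3.14, 3.14, 3.14].

## Interface

Orientations are given as a unit quaternion [w, x, y, z].
In Python, from station import bot gives the robot as it stands.
- The arm moves only by the tool send_rows, never from a script. Its argument "deltas" is text: rows parted by semicolons, each of 4 numbers parted by spaces: the shift along the tool's x, y, z in m, then the turn about the tool's z in degrees. In form: x y z spin; .... A call has 1 to 5 rows; each row is the pose to reach, as a shift and turn from the pose commanded when the call began, along the tool's axes at that moment; what a row does not reach only later rows make up. A row lasts 1/10 s, in which the tool goes at most 50 mm and 8.59 degrees, less where a joint would pass 70% of its speed; a pose out of reach is approached as far as the arm can. A call with a gripper value outside its range is refused whole. "claw" is the opening, from 0 (shut) to 1 (fully open), set as the call begins (left out, the last holds). The fingers move at their own pace and stop on an object; "force" is the grip in N (left out, the last holds). Time passes only in rows, so rows that repeat a pose let the fingers close. It gives the time, the measured TCP pose, the force, the opening and the grip force at its end, in the units of the state.
- bot.get_obs(): the state, without advancing time (a new reading comes with each control period).
- bot.read_camera(name): name is "scene" or "top"; returns a dict with "img" (480x640x3 uint8, red, green, blue), "depth" (480x640 float32, m along the optical axis (not along the pixel's ray), 0 where there is no reading), "fx", "fy", "cx", "cy" (pixels), "camera_from_world" (4x4, takes a point from world to camera coordinates). Camera axes: x right, y up, looking along -z (the intrinsics and any distortion apply to the point x, -y, -z); pixel columns grow to the right and rows downward; lengths in m; the calibration is good to about 2 mm. A picture is of the moment at which its call begins.
- bot.hand_in(): hands the job in; it is judged then, once.
Trained networks look in a picture, given as the dict that the camera call returned (one of the last four; its "shot" number tells which), for a name from the list of things; names that differ only in an ending like _2 or _b are one class to them, and where a whole thing is asked for, a point or a joint stands for the part that bears it (a point fixed in the world has none). Each returns a list of dicts, best first, with "confidence" (0 to 1); they miss things now and then, are a little off and sometimes report something else, mostly with a low value. They report only what shows in the picture. A call takes as long as a camera call. They do not tell look-alikes from the thing itself.
- bot.masks_of(picture, query): "mask" (480x640 bool, what is visible of it).
- bot.landmark_of(picture, query): "xyz" ([x, y, z] in m, in world coordinates, good to about 4 mm: a listed point, or the origin of a listed thing).
The state is a dict: "t": time; "q": joint angles; "joint_vel": joint speeds; "joint_torque": joint torques, N m; "eef_pos": TCP position; "tool_rot": TCP orientation; "contact_force": force on the tool from outside, world axes, zero at the start; "torque": the same for the moment, N m; "gripper_width": opening from 0.0 (shut) to 1.0 (fully open); "grasp_force": force on a finger pad.
Only numpy, scipy, OpenCV 4.12 (cv2) and the standard library are available. Lean on these libraries where they do the work, as an engineer would, in place of code of your own. Each camera call takes 0.05 s, during which the arm holds its last target. There are 200 camera calls.

## Working session

There is one attempt and no reset: what is moved stays moved. The work goes in short steps, Python scripts to look and compute and a tool call to move; the robot and the scene stay as the last step left them, time stands still between calls to the robot, and variables do not carry over. Pictures are saved under pics/ and viewed, at most 10 in all, crops included, and the job is handed in when it is done.

Besides the shell and the picture viewer there is one more tool, called after "Emit:" as name(argument=value, ...) on one line, values as JSON. send_rows: Moves the arm, as the interface text tells. Its arguments: {"type":"object","properties":{"deltas":{"type":"string"},"claw":{"type":"number"},"force":{"type":"number"}},"required":["deltas"]}

```bash
mkdir -p pics; ls; cat > h.py <<'E'
from station import bot
import numpy as np, cv2
def cams():
    return {n:bot.read_camera(n) for n in("scene","top")}
def cloud(p):
    v,u=np.mgrid[:480,:640]; d=p["depth"]
    c=np.stack([(u-p["cx"])/p["fx"]*d,-(v-p["cy"])/p["fy"]*d,-d,np.ones_like(d)],-1)
    return (c@np.linalg.inv(p["camera_from_world"]).T)[...,:3]
def px(p,X):
    c=p["camera_from_world"]@np.r_[X,1]; return p["cx"]+p["fx"]*c[0]/-c[2],p["cy"]-p["fy"]*c[1]/-c[2]
E
python3 - <<'E'
from h import *
o=bot.get_obs(); print(o["eef_pos"],o["tool_rot"],o["t"],bot.tips_ahead)
C=cams()
for n,p in C.items():
    cv2.imwrite(f"pics/{n}0.png",p["img"][...,::-1])
    print(n,p["fx"],np.linalg.inv(p["camera_from_world"])[:3,3].round(3),[k for k in p])
    for q in["holder","cell_mouth","window_center","clip_post","thumb_nut","finished_holder","optical_post","lens_fluid","screw_tray","optics_case","spacer_ring"]:
        for r in bot.landmark_of(p,q)[:3]: print(n,q,np.round(r["xyz"],4),round(r["confidence"],2),np.round(px(p,r["xyz"])))
E
```

```text
pics
[ 0.17518571 -0.65127365  0.23832558] [-8.88728777e-04  9.91376888e-01  1.31038303e-01 -1.97004828e-04] 0.0 0.008
scene 448.8895200854755 [0.996 0.539 0.786] ['img', 'depth', 'fx', 'fy', 'cx', 'cy', 'camera_from_world', 'shot']
scene holder [ 5.519e-01 -1.535e-01 -2.000e-04] 0.68 [292. 236.]
scene cell_mouth [ 0.5504 -0.1063  0.0207] 0.66 [303. 241.]
scene window_center [ 0.4348 -0.2955  0.0059] 0.74 [298. 190.]
scene window_center [ 0.5321 -0.2182  0.0273] 0.59 [284. 211.]
scene window_center [ 4.28e-01 -1.77e-01  1.00e-04] 0.52 [325. 213.]
scene clip_post [ 0.5922 -0.0706  0.0426] 0.7 [297. 250.]
scene clip_post [ 5.537e-01 -1.533e-01  4.000e-04] 0.67 [291. 236.]
scene clip_post [ 0.5    -0.0622  0.0175] 0.17 [330. 243.]
scene thumb_nut [ 0.4998 -0.0612  0.0199] 0.51 [331. 243.]
scene finished_holder [ 0.5669  0.1665 -0.0038] 0.94 [371. 326.]
scene finished_holder [ 0.5286 -0.2195  0.0258] 0.22 [285. 211.]
scene optical_post [ 0.7761  0.0432 -0.005 ] 0.71 [255. 335.]
scene lens_fluid [7.452e-01 2.119e-01 6.000e-04] 0.73 [316. 387.]
scene screw_tray [ 7.859e-01 -1.499e-01  6.00
[... 446 characters left out ...]
er [ 0.4234 -0.1765  0.0049] 0.88 [364. 301.]
top window_center [ 0.534  -0.2198  0.0266] 0.56 [385. 241.]
top clip_post [ 0.5925 -0.0688  0.0455] 0.59 [304. 211.]
top thumb_nut [ 0.5002 -0.0626  0.0223] 0.66 [302. 262.]
top finished_holder [ 5.629e-01  1.652e-01 -3.000e-04] 0.74 [185. 234.]
top optical_post [0.7759 0.0426 0.0016] 0.55 [246. 127.]
top lens_fluid [7.440e-01 2.167e-01 2.000e-04] 0.81 [159. 145.]
top lens_fluid [0.5429 0.1072 0.0195] 0.38 [213. 242.]
top screw_tray [ 0.7811 -0.1433  0.0023] 0.97 [339. 122.]
top optics_case [ 0.702  -0.3452 -0.0009] 0.82 [443. 157.]
top spacer_ring [0.5441 0.1084 0.0219] 0.52 [212. 242.]
top spacer_ring [ 0.3456 -0.369  -0.0013] 0.26 [467. 340.]
```

```bash
python3 - <<'E'
from h import *
C=cams()
for n,p in C.items():
    P=cloud(p); z=P[...,2]
    # holder plate top: region near
    near=(np.hypot(P[...,0]-.548,P[...,1]+.153)<.14)&(P[...,0]>.4)
    m=near&(abs(z-.022)<.004)
    r=cv2.minAreaRect(P[m][:,:2].astype(np.float32)); print(n,"plate",r,np.median(z[m]))
    for q,zz in(("disc",.031),):
        mm=near&(z>.027)&(z<.036)&(np.hypot(P[...,0]-.533,P[...,1]+.219)<.04)
        print(q,cv2.minEnclosingCircle(P[mm][:,:2].astype(np.float32)),cv2.minAreaRect(P[mm][:,:2].astype(np.float32)),np.median(z[mm]),mm.sum())
    mm=near&(z>.045)&(z<.06); print("post",P[mm].mean(0) if mm.any() else 0,mm.sum(),P[mm].max(0) if mm.any() else 0)
    mm=near&(z<.0185)&(z>.008)&(np.hypot(P[...,0]-.548,P[...,1]+.108)<.035); print("cell",cv2.minEnclosingCircle(P[mm][:,:2].astype(np.float32)),np.median(z[mm]))
    for q in("window_center","cell_mouth"):
      for k in bot.masks_of(p,q)[:3]:
        M=k["mask"];print(q,round(k["confidence"],2),np.median(P[M],0).round(4),M.sum(),cv2.minEnclosingCircle(P[M][:,:2].astype(np.float32)))
p=C["top"];c=p["img"][150:350,130:480,::-1]
q=C["scene"]["img"][160:360,180:430,::-1]
cv2.imwrite("pics/a.png",cv2.resize(c,(800,457),interpolation=cv2.INTER_CUBIC))
cv2.imwrite("pics/b.png",cv2.resize(q,(750,600),interpolation=cv2.INTER_CUBIC))
E
```

```text
scene plate ((0.5484673976898193, -0.1549696922302246), (0.22361546754837036, 0.13218948245048523), 89.31129455566406) 0.02363065679920029
disc ((0.5346696376800537, -0.223026305437088), 0.034413788467645645) ((0.5280282497406006, -0.22039750218391418), (0.06256306916475296, 0.0550144761800766), 47.039512634277344) 0.0326315104934069 266
post [ 0.58999945 -0.06958828  0.05196569] 26 [ 0.59401257 -0.06509559  0.05866077]
cell ((0.5460068583488464, -0.11446479707956314), 0.028827352449297905) 0.014938553109490882
window_center 0.8 [ 0.5308 -0.2155  0.0326] 273 ((0.5280202031135559, -0.21857021749019623), 0.02846265584230423)
window_center 0.78 [ 0.423  -0.1738  0.0107] 266 ((0.70200514793396, 0.16272000968456268), 0.4775930345058441)
window_center 0.68 [ 0.4318 -0.2907  0.0107] 247 ((0.7070552706718445, 0.10224601626396179), 0.5237205624580383)
cell_mouth 0.84 [ 0.5608 -0.1335  0.0233] 3443 ((0.7344780564308167, 0.12502413988113403), 0.4896903336048126)
top plate ((0.5499777793884277, -0.155657097697258), (0.22016659379005432, 0.13094547390937805), 89.0377197265625) 0.02262924925909359
[... 243 characters left out ...]
9] 27 [ 0.59521395 -0.06672341  0.05972895]
cell ((0.5512794852256775, -0.1105332002043724), 0.029475675895810127) 0.013749557436847804
window_center 0.87 [ 0.4309 -0.2946  0.0098] 661 ((0.41495341062545776, -0.20430125296115875), 0.1190175786614418)
window_center 0.8 [ 0.5297 -0.2203  0.0318] 678 ((0.4731942415237427, -0.1614481508731842), 0.10891473293304443)
window_center 0.72 [ 0.4221 -0.1773  0.01  ] 671 ((0.4091407060623169, -0.14627327024936676), 0.06107646971940994)
cell_mouth 0.64 [ 0.5539 -0.147   0.0225] 7208 ((0.5187389850616455, -0.1572524607181549), 0.1435142606496811)
cell_mouth 0.3 [ 0.5673 -0.0675  0.0336] 166 ((0.5676696300506592, -0.06700417399406433), 0.02441459894180298)
```

View pics/a.png

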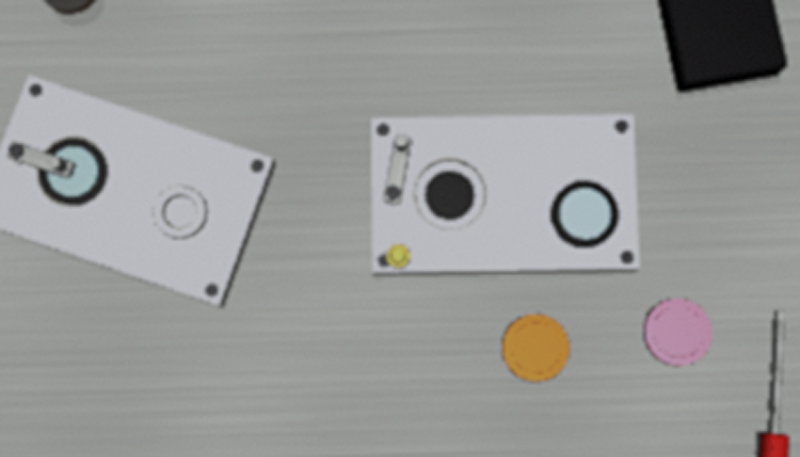

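View pics/b.png

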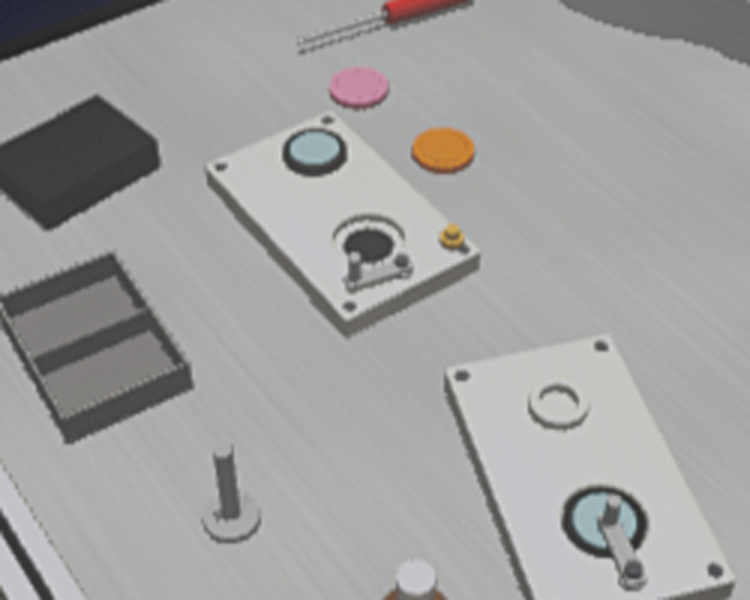

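The top crop shows the working holder at right: cell (450,193), loose disc (585,213), clip post (402,142), nut (398,256). The scene crop confirms this, and the orange and pink discs lie on the table as look-alikes. I'll start the approach.

Emit:
send_rows(deltas="0.038 -0.024 0 -8; 0.076 -0.048 0 -16; 0.114 -0.072 0 -24; 0.152 -0.096 0 -32; 0.19 -0.12 0 -40", claw=0.4)

```text
t: 2.0
eef_pos: [0.3287, -0.4853, 0.2396]
tool_rot: [0.0, 0.885, 0.465, -0.0]
contact_force: [0.4, -0.9, 0.1]
gripper_width: 0.399
grasp_force: 0.0
```

```bash
cat >> h.py <<'E'
from scipy.spatial.transform import Rotation as R
def to(x,y,z,head):
    """shift in tool axes and spin to bring TCP to x,y,z with tool x heading (deg)"""
    o=bot.get_obs(); w=o["tool_rot"]; M=R.from_quat([w[1],w[2],w[3],w[0]]).as_matrix()
    h=np.degrees(np.arctan2(M[1,0],M[0,0])); d=M.T@(np.array([x,y,z])-o["eef_pos"])
    print("t",o["t"],"tcp",o["eef_pos"].round(4),"head",h.round(2),"tilt",M[:,2].round(4),"F",np.round(o["contact_force"],2),"w",o["gripper_width"])
    print("delta",d.round(4),"spin",((h-head+180)%360-180).round(2))
E
python3 - <<'E'
from h import *
p=bot.read_camera("top");P=cloud(p);z=P[...,2]
near=(np.hypot(P[...,0]-.53,P[...,1]+.2200)<.036)
m=(near&(z>.0285)&(z<.036)).astype(np.uint8)
m=cv2.morphologyEx(m,cv2.MORPH_OPEN,np.ones((3,3),np.uint8))
print(m.sum(),cv2.minEnclosingCircle(P[m>0][:,:2].astype(np.float32)),cv2.fitEllipse(cv2.convexHull(P[m>0][:,:2].astype(np.float32))))
dk=(P[...,2]>.018)&(p["img"].max(2)<70)&near
print(dk.sum(),cv2.minEnclosingCircle(P[dk][:,:2].astype(np.float32)),P[dk].mean(0))
to(.5186,-.2735,.1,79)
E
```

```text
560 ((0.529050886631012, -0.220749169588089), 0.027815572917461395) ((0.5290159583091736, -0.2208527773618698), (0.05415140837430954, 0.054167572408914566), 116.18499755859375)
182 ((0.5293861031532288, -0.21955057978630066), 0.027032485231757164) [ 0.5277021  -0.21804     0.03144757]
t 2.05 tcp [ 0.336  -0.4782  0.2397] head 56.37 tilt [ 0.004   0.0034 -1.    ] F [ 5.27  6.2  -0.34] w 0.4011586128475793
delta [0.2709 0.0385 0.1412] spin -22.63
```

Emit:
send_rows(deltas="0.045 0.006 0 -8; 0.09 0.012 0 -16; 0.135 0.018 0 -24; 0.18 0.024 0.02 -24; 0.225 0.03 0.04 -24")

```text
t: 2.55
eef_pos: [0.4825, -0.3187, 0.1997]
tool_rot: [0.001, 0.772, 0.636, 0.0]
contact_force: [1.3, -0.8, -0.1]
gripper_width: 0.399
grasp_force: 0.0
```

```bash
python3 - <<'E'
from h import *
to(.5186,-.2745,.07,79)
E
```

```text
t 2.55 tcp [ 0.4825 -0.3187  0.1997] head 78.99 tilt [ 0.002  -0.0014 -1.    ] F [ 1.26 -0.81 -0.12] w 0.39919767083008717
delta [0.0504 0.0267 0.1297] spin -0.01
```

Emit:
send_rows(deltas="0.025 0.014 0.04 0; 0.051 0.028 0.08 0; 0.051 0.028 0.12 0; 0.051 0.028 0.145 0; 0.051 0.028 0.155 0")

```text
t: 3.05
eef_pos: [0.5167, -0.2739, 0.0416]
tool_rot: [-0.002, 0.771, 0.636, -0.001]
contact_force: [-0.7, 0.3, 0.3]
gripper_width: 0.404
grasp_force: 0.0
```

Emit:
send_rows(deltas="0 0 0.002 0; 0 0 0.004 0; 0 0 0.006 0; 0 0 0.006 0; 0 0 0.006 0")

```text
t: 3.55
eef_pos: [0.5188, -0.275, 0.0392]
tool_rot: [0.001, 0.771, 0.636, 0.0]
contact_force: [0.4, 0.5, 0.9]
gripper_width: 0.401
grasp_force: 0.0
```

```bash
python3 - <<'E'
from h import *
to(.5186,-.2745,.034,79)
C=cams();P=C["scene"]["img"];c=px(C["scene"],[.52,-.26,.03]);print(c)
u,v=map(int,c);cv2.imwrite("pics/c.png",cv2.resize(P[v-70:v+70,u-90:u+90,::-1],(720,560),interpolation=cv2.INTER_CUBIC))
E
```

```text
t 3.55 tcp [ 0.5188 -0.275   0.0392] head 79.04 tilt [ 1.3e-03 -7.0e-04 -1.0e+00] F [0.39 0.53 0.95] w 0.40076362927740455
delta [ 0.0004 -0.0003  0.0052] spin 0.04
(np.float64(278.7958290997309), np.float64(200.65358553107228))
```

View pics/c.png

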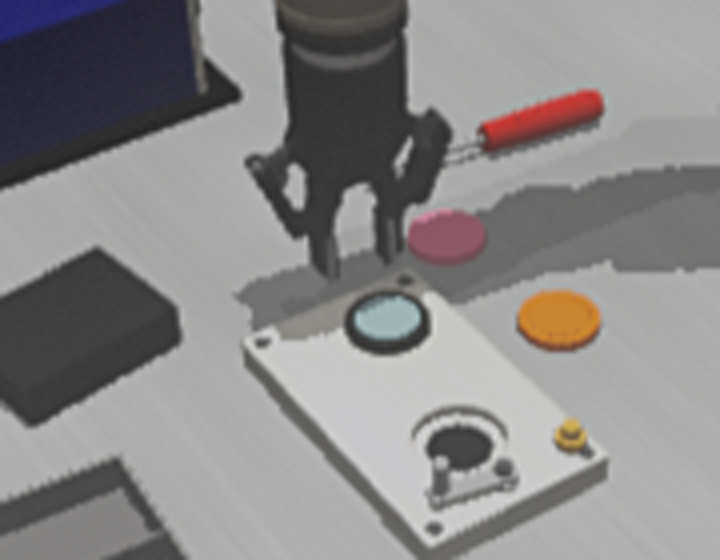

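The fingers (330,270) and (390,255) straddle the disc's near side, still clear of the plate. Next I lower gently to feel the plate.

Emit:
send_rows(deltas="0 0 0.001 0; 0 0 0.002 0; 0 0 0.004 0; 0 0 0.005 0; 0 0 0.005 0")

```text
t: 4.15
eef_pos: [0.5181, -0.2745, 0.033]
tool_rot: [-0.0, 0.771, 0.636, -0.0]
contact_force: [-0.9, -0.3, 0.4]
gripper_width: 0.4
grasp_force: 0.0
```

Emit:
send_rows(deltas="0 0 0.001 0; 0 0 0.001 0; 0 0 0.002 0; 0 0 0.002 0; 0 0 0.002 0")

```text
t: 4.65
eef_pos: [0.5183, -0.2746, 0.0313]
tool_rot: [0.0, 0.771, 0.636, 0.0]
contact_force: [0.9, 0.1, 0.6]
gripper_width: 0.399
grasp_force: 0.0
```

Emit:
send_rows(deltas="0 0 0.001 0; 0 0 0.001 0; 0 0 0.002 0; 0 0 0.002 0; 0 0 0.002 0")

```text
t: 5.15
eef_pos: [0.5183, -0.2746, 0.0293]
tool_rot: [-0.0, 0.771, 0.636, 0.0]
contact_force: [0.5, -0.3, -0.4]
gripper_width: 0.4
grasp_force: 0.1
```

Emit:
send_rows(deltas="0 0 -0.006 0; 0 0 -0.006 0; 0.007 0 -0.006 0; 0.014 0 -0.006 0; 0.014 0 -0.006 0")

```text
t: 5.65
eef_pos: [0.5214, -0.2588, 0.0353]
tool_rot: [-0.0, 0.771, 0.637, 0.0]
contact_force: [-0.3, -0.1, -1.2]
gripper_width: 0.402
grasp_force: 0.0
```

Emit:
send_rows(deltas="0 0 0.001 0; 0 0 0.002 0; 0 0 0.003 0; 0 0 0.004 0; 0 0 0.004 0")

```text
t: 6.15
eef_pos: [0.5208, -0.261, 0.0311]
tool_rot: [-0.0, 0.771, 0.636, -0.0]
contact_force: [-0.3, -0.2, -0.6]
gripper_width: 0.402
grasp_force: 0.0
```

Emit:
send_rows(deltas="0 0 0.001 0; 0 0 0.001 0; 0 0 0.002 0; 0 0 0.002 0; 0 0 0.002 0")

```text
t: 6.65
eef_pos: [0.521, -0.2609, 0.0293]
tool_rot: [0.0, 0.771, 0.636, 0.0]
contact_force: [0.2, 0.7, 0.3]
gripper_width: 0.399
grasp_force: 0.1
```

Emit:
send_rows(deltas="0 0 0.001 0; 0 0 0.001 0; 0 0 0.002 0; 0 0 0.002 0; 0 0 0.002 0")

```text
t: 7.15
eef_pos: [0.5211, -0.2609, 0.0292]
tool_rot: [0.0, 0.771, 0.636, -0.0]
contact_force: [-4.6, 2.5, 18.3]
gripper_width: 0.404
grasp_force: 9.4
```

Emit:
send_rows(deltas="0 0 0.0005 0; 0 0 0.001 0; 0 0 0.001 0; 0 0 0.001 0; 0 0 0.001 0")

```text
t: 7.65
eef_pos: [0.5211, -0.2609, 0.0291]
tool_rot: [0.0, 0.771, 0.636, -0.0]
contact_force: [-8.6, 3.7, 27.6]
gripper_width: 0.403
grasp_force: 14.0
```

Emit:
send_rows(deltas="0 0 -0.005 0; 0.004 0 -0.005 0; 0.008 0 -0.005 0; 0.012 0 -0.005 0; 0.016 0 -0.005 0")

```text
t: 8.15
eef_pos: [0.5239, -0.2446, 0.0309]
tool_rot: [-0.0, 0.771, 0.637, -0.0]
contact_force: [0.2, -0.0, 0.0]
gripper_width: 0.399
grasp_force: 0.2
```

Emit:
send_rows(deltas="0.006 0 0 0; 0.012 0 0 0; 0.018 0 0 0; 0.024 0 0 0; 0.03 0 0 0")

```text
t: 8.65
eef_pos: [0.5298, -0.215, 0.0313]
tool_rot: [-0.0, 0.771, 0.637, 0.0]
contact_force: [-0.6, -0.2, 0.1]
gripper_width: 0.402
grasp_force: 0.1
```

Emit:
send_rows(deltas="0.006 0 0 0; 0.012 0 0 0; 0.018 0 0 0; 0.024 0 0 0; 0.03 0 0 0")

```text
t: 9.15
eef_pos: [0.5355, -0.1857, 0.0313]
tool_rot: [0.0, 0.771, 0.636, 0.0]
contact_force: [0.0, -0.2, -0.7]
gripper_width: 0.398
grasp_force: 0.1
```

```bash
cat >> h.py <<'E'
def disc(n="top",lo=.0285,hi=.036):
    p=bot.read_camera(n);P=cloud(p);im=p["img"].astype(int)
    box=(P[...,0]>.49)&(P[...,0]<.60)&(P[...,1]>-.25)&(P[...,1]<-.08)
    g=(box&(im[...,2]-im[...,0]>15)&(P[...,2]<.045)).astype(np.uint8)
    g=cv2.morphologyEx(g,cv2.MORPH_OPEN,np.ones((3,3),np.uint8))
    Q=P[g>0]; 
    if len(Q)<5: print(n,"none"); return p
    A=np.c_[Q[:,:2]-Q[:,:2].mean(0),np.ones(len(Q))];k=np.linalg.lstsq(A,Q[:,2],rcond=None)[0]
    print(n,"glass",len(Q),"circ",cv2.minEnclosingCircle(Q[:,:2].astype(np.float32)),"mean",Q.mean(0).round(4),"slope",k.round(3))
    return p
E
python3 - <<'E'
from h import *
p=disc("top");q=disc("scene");to(.5503-.033*.1908,-.1105-.033*.9816,.031,79)
cv2.imwrite("pics/d.png",np.hstack([cv2.resize(i["img"][y-50:y+50,x-60:x+60,::-1],(396,330),interpolation=cv2.INTER_CUBIC) for i in(p,q) for x,y in[np.int32(px(i,[.545,-.14,.022]))]]))
E
```

```text
top glass 249 circ ((0.540886640548706, -0.14984163641929626), 0.02049662359058857) mean [ 0.5399 -0.1463  0.0319] slope [-0.006 -0.014  0.032]
scene glass 93 circ ((0.5400011539459229, -0.14787109196186066), 0.020209817215800285) mean [ 0.5401 -0.145   0.0329] slope [-0.004  0.005  0.033]
t 9.25 tcp [ 0.5358 -0.1849  0.0314] head 79.14 tilt [ 3.e-04  6.e-04 -1.e+00] F [ 0.22 -0.08 -0.66] w 0.4027892980206898
delta [0.0428 0.0002 0.0004] spin 0.14
```

View pics/d.png

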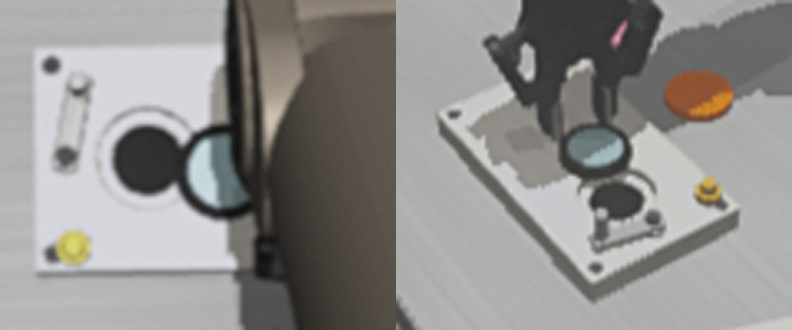

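The disc is cradled between the fingers and sits level just short of the cell, on line with it. I keep pushing.

Emit:
send_rows(deltas="0.005 0 0 0; 0.01 0 0 0; 0.015 0 0 0; 0.02 0 0 0; 0.025 0 0 0")

```text
t: 9.75
eef_pos: [0.5402, -0.1612, 0.0313]
tool_rot: [-0.0, 0.771, 0.636, 0.0]
contact_force: [0.6, -0.1, 0.5]
gripper_width: 0.4
grasp_force: 0.2
```

Emit:
send_rows(deltas="0.003 0 0 0; 0.006 0 0 0; 0.009 0 0 0; 0.012 0 0 0; 0.015 0 0 0")

```text
t: 10.25
eef_pos: [0.5431, -0.1468, 0.0313]
tool_rot: [0.0, 0.771, 0.636, 0.0]
contact_force: [-0.0, -0.5, 0.7]
gripper_width: 0.398
grasp_force: 0.2
```

```bash
python3 - <<'E'
from h import *
p=disc("top");q=disc("scene");to(.5503-.033*.1908,-.1105-.033*.9816,.031,79)
cv2.imwrite("pics/e.png",np.hstack([cv2.resize(i["img"][y-50:y+50,x-60:x+60,::-1],(396,330),interpolation=cv2.INTER_CUBIC) for i in(p,q) for x,y in[np.int32(px(i,[.545,-.12,.022]))]]))
E
```

```text
top glass 152 circ ((0.5481277108192444, -0.10682442784309387), 0.019041232764720917) mean [ 0.5467 -0.1027  0.0295] slope [-0.097 -0.059  0.03 ]
scene glass 129 circ ((0.5481014251708984, -0.11200286448001862), 0.01999220810830593) mean [ 0.5502 -0.1079  0.0289] slope [-0.095 -0.18   0.029]
t 10.35 tcp [ 0.5432 -0.1463  0.0313] head 79.1 tilt [ 2.e-04  4.e-04 -1.e+00] F [0.47 0.13 0.57] w 0.398579388881598
delta [0.0035 0.0002 0.0003] spin 0.1
```

View pics/e.png

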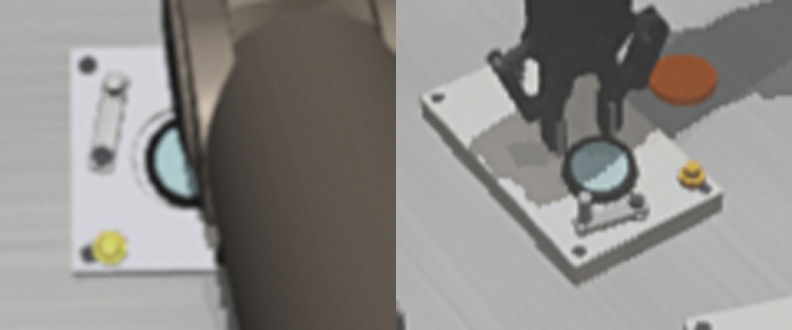

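The disc's leading edge has tipped into the cell. I push on to the far wall.

Emit:
send_rows(deltas="0.001 0 0 0; 0.002 0 0 0; 0.003 0 0 0; 0.004 0 0 0; 0.005 0 0 0")

```text
t: 10.85
eef_pos: [0.5439, -0.142, 0.0313]
tool_rot: [-0.0, 0.771, 0.636, 0.0]
contact_force: [0.7, 0.3, 0.9]
gripper_width: 0.395
grasp_force: 0.0
```

```bash
python3 - <<'E'
from h import *
p=disc("top");q=disc("scene");to(.5503-.033*.1908,-.1105-.033*.9816,.031,79)
E
```

```text
top glass 128 circ ((0.5478082895278931, -0.10206104815006256), 0.018526770174503326) mean [ 0.5472 -0.0982  0.0232] slope [-0.025  0.055  0.023]
scene glass 87 circ ((0.5485397577285767, -0.10788135975599289), 0.020510494709014893) mean [ 0.55   -0.1034  0.0241] slope [0.026 0.02  0.024]
t 10.95 tcp [ 0.544  -0.1418  0.0313] head 79.07 tilt [ 1.e-04  1.e-04 -1.e+00] F [0.38 0.72 0.48] w 0.4007412499380389
delta [-0.0011  0.0002  0.0003] spin 0.07
```

The disc now reads level at plate height. I'll back off to look, shutting the fingers once clear.

Emit:
send_rows(deltas="-0.01 0 0 0; -0.02 0 -0.02 0; -0.05 0 -0.06 0; -0.09 0 -0.1 0; -0.13 0 -0.12 0")

```text
t: 11.45
eef_pos: [0.5201, -0.2698, 0.1536]
tool_rot: [0.001, 0.771, 0.637, 0.001]
contact_force: [0.7, -0.5, -0.7]
gripper_width: 0.399
grasp_force: 0.0
```

Emit:
send_rows(deltas="0 0 0 0; 0 0 0 0; 0 0 0 0; 0 0 0 0; 0 0 0 0", claw=0)

```text
t: 11.95
eef_pos: [0.5194, -0.2675, 0.1501]
tool_rot: [-0.001, 0.771, 0.637, -0.0]
contact_force: [-0.1, 0.0, 0.3]
gripper_width: -0.001
grasp_force: 0.0
```

```bash
python3 - <<'E'
from h import *
p=disc("top");q=disc("scene")
for i in(p,q):
    P=cloud(i);m=(np.hypot(P[...,0]-.57,P[...,1]+.07)<.05)&(P[...,2]>.045);print("post",P[m].mean(0),m.sum(),[ (r["xyz"],r["confidence"]) for r in bot.landmark_of(i,"clip_post")[:1]])
    m=(np.hypot(P[...,0]-.551,P[...,1]+.0635)<.012)&(P[...,2]>.0335);print("head",P[m].mean(0),m.sum())
    m=abs(P[...,2]-.022)<.004;r=np.hypot(P[...,0]-.5503,P[...,1]+.1105);
    print("ring z",[(np.median(P[...,2][(r>a)&(r<b)])).round(4) for a,b in((0,.018),(.022,.027),(.034,.042))])
    for k in range(4):
        a=np.arctan2(P[...,1]+.1105,P[...,0]-.5503);s=(r<.027)&(abs((a-k*np.pi/2+np.pi)%(2*np.pi)-np.pi)<.78);print(k,np.median(P[...,2][s]).round(4))
to(.588,-.0485,.09,79)
cv2.imwrite("pics/f.png",np.hstack([cv2.resize(i["img"][y-50:y+50,x-60:x+60,::-1],(396,330),interpolation=cv2.INTER_CUBIC) for i in(p,q) for x,y in[np.int32(px(i,[.545,-.12,.022]))]]))
E
```

```text
top glass 391 circ ((0.5507097840309143, -0.11021538823843002), 0.021577289327979088) mean [ 0.5504 -0.11    0.0231] slope [-0.004 -0.009  0.023]
scene glass 157 circ ((0.5478988885879517, -0.11029396951198578), 0.02152712456882) mean [ 0.5486 -0.1104  0.0242] slope [0.015 0.022 0.024]
post [ 0.58984629 -0.07137154  0.05409713] 28 [([0.5937, -0.0673, 0.0454], 0.76)]
head [ 0.55156244 -0.06349691  0.0368857 ] 39
ring z [np.float64(0.0231), np.float64(0.0229), np.float64(0.0231)]
0 0.0229
1 0.0228
2 0.0232
3 0.0232
post [ 0.58963656 -0.06978065  0.05303921] 25 [([0.5914, -0.0719, 0.0429], 0.52)]
head [ 0.5511348  -0.06238186  0.03701988] 24
ring z [np.float64(0.0243), np.float64(0.0235), np.float64(0.0237)]
0 0.0239
1 0.0237
2 0.0244
3 0.0238
t 12.15 tcp [ 0.5195 -0.2683  0.1506] head 79.11 tilt [-4.e-04  2.e-04 -1.e+00] F [ 0.49  0.28 -0.26] w 0.0025882155721894673
delta [0.2288 0.0257 0.0606] spin 0.11
```

View pics/f.png

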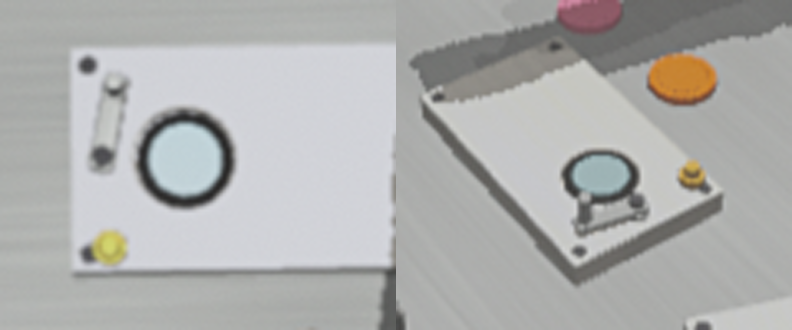

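The disc is flush and level in the cell: centre at (185,157) in the top crop, even rim all round, all quadrant heights equal to the plate. Next is the clip: go above the post's +y side, then descend.

Emit:
send_rows(deltas="0.045 0.005 0 0; 0.09 0.01 0 0; 0.135 0.015 0 0; 0.18 0.02 0 0; 0.225 0.025 0 0")

```text
t: 12.65
eef_pos: [0.587, -0.0509, 0.1509]
tool_rot: [0.0, 0.771, 0.636, 0.0]
contact_force: [1.2, 0.0, -0.9]
gripper_width: 0.0
grasp_force: 0.0
```

Emit:
send_rows(deltas="0.005 0.001 0 0; 0.005 0.001 0.03 0; 0.005 0.001 0.06 0; 0.005 0.001 0.085 0; 0.005 0.001 0.085 0")

```text
t: 13.15
eef_pos: [0.5859, -0.0483, 0.0626]
tool_rot: [-0.002, 0.771, 0.637, -0.003]
contact_force: [-1.1, 0.3, -0.5]
gripper_width: -0.0
grasp_force: 0.0
```

```bash
python3 - <<'E'
from h import *
to(.588,-.047,.05,79)
p,q=cams().values()
cv2.imwrite("pics/g.png",np.hstack([cv2.resize(i["img"][y-50:y+50,x-60:x+60,::-1],(396,330),interpolation=cv2.INTER_CUBIC) for i in(p,q) for x,y in[np.int32(px(i,[.57,-.08,.03]))]]))
E
```

```text
t 13.15 tcp [ 0.5859 -0.0483  0.0626] head 79.07 tilt [-0.0066 -0.     -1.    ] F [-1.11  0.32 -0.51] w -0.00025039655159072747
delta [0.0017 0.0019 0.0125] spin 0.07
```

View pics/g.png

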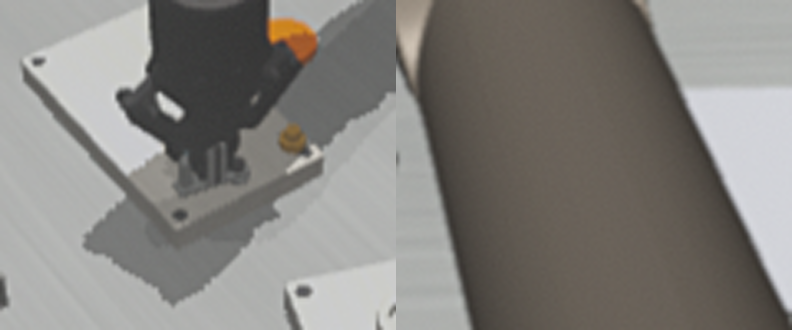

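The scene view (left half) shows the shut fingers (217,180) beside the post (185,175), still above the arm. I lower to post height, then push round.

Emit:
send_rows(deltas="0.001 0.001 0.004 0; 0.001 0.001 0.008 0; 0.001 0.001 0.012 0; 0.001 0.001 0.012 0; 0.001 0.001 0.012 0")

```text
t: 13.75
eef_pos: [0.5898, -0.0472, 0.0539]
tool_rot: [0.0, 0.771, 0.636, 0.0]
contact_force: [0.4, 0.6, 0.1]
gripper_width: -0.001
grasp_force: 0.0
```

```bash
python3 - <<'E'
from h import *
o=bot.get_obs();x0=o["eef_pos"];to(.588,-.047,.051,79)
w=o["tool_rot"];M=R.from_quat([w[1],w[2],w[3],w[0]]).as_matrix()
for f in range(-24,76,6):
    X=np.array([.5513+.04*np.cos(np.radians(f)),-.063-.04*np.sin(np.radians(f)),x0[2]]);print(f,X.round(4),(M.T@(X-x0))[:2].round(4))
E
```

```text
t 13.75 tcp [ 0.5898 -0.0472  0.0539] head 79.05 tilt [ 1.e-04 -0.e+00 -1.e+00] F [0.39 0.6  0.12] w -0.001413882611702071
delta [-0.0002 -0.0018  0.0029] spin 0.05
-24 [ 0.5878 -0.0467  0.0539] [ 0.0001 -0.002 ]
-18 [ 0.5893 -0.0506  0.0539] [-0.0035  0.0002]
-12 [ 0.5904 -0.0547  0.0539] [-0.0072  0.002 ]
-6 [ 0.5911 -0.0588  0.0539] [-0.0112  0.0034]
0 [ 0.5913 -0.063   0.0539] [-0.0152  0.0044]
6 [ 0.5911 -0.0672  0.0539] [-0.0194  0.005 ]
12 [ 0.5904 -0.0713  0.0539] [-0.0236  0.0052]
18 [ 0.5893 -0.0754  0.0539] [-0.0277  0.0049]
24 [ 0.5878 -0.0793  0.0539] [-0.0319  0.0041]
30 [ 0.5859 -0.083   0.0539] [-0.0359  0.003 ]
36 [ 0.5837 -0.0865  0.0539] [-0.0398  0.0014]
42 [ 0.581  -0.0898  0.0539] [-0.0435 -0.0006]
48 [ 0.5781 -0.0927  0.0539] [-0.0469 -0.0029]
54 [ 0.5748 -0.0954  0.0539] [-0.0501 -0.0056]
60 [ 0.5713 -0.0976  0.0539] [-0.0531 -0.0086]
66 [ 0.5676 -0.0995  0.0539] [-0.0556 -0.0119]
72 [ 0.5637 -0.101   0.0539] [-0.0578 -0.0155]
```

Emit:
send_rows(deltas="-0.0035 0 0.003 0; -0.007 0.002 0.003 0; -0.011 0.0035 0.003 0; -0.015 0.0045 0.003 0; -0.019 0.005 0.003 0")

```text
t: 14.25
eef_pos: [0.5909, -0.0667, 0.0507]
tool_rot: [-0.0, 0.771, 0.637, -0.0]
contact_force: [-1.4, 2.7, -0.0]
gripper_width: 0.001
grasp_force: 1.2
```

Emit:
send_rows(deltas="-0.0045 0 0 0; -0.0085 0 0 0; -0.013 -0.001 0 0; -0.017 -0.002 0 0; -0.021 -0.0035 0 0")

```text
t: 14.75
eef_pos: [0.5841, -0.0867, 0.0511]
tool_rot: [0.0, 0.771, 0.637, 0.001]
contact_force: [1.1, 2.7, 0.2]
gripper_width: -0.007
grasp_force: 0.9
```

Emit:
send_rows(deltas="-0.0035 -0.002 0 0; -0.007 -0.0045 0 0; -0.01 -0.007 0 0; -0.013 -0.01 0 0; -0.013 -0.01 0 0")

```text
t: 15.25
eef_pos: [0.571, -0.0945, 0.051]
tool_rot: [-0.001, 0.771, 0.637, 0.001]
contact_force: [-0.9, 10.7, 2.0]
gripper_width: -0.002
grasp_force: 4.8
```

```bash
python3 - <<'E'
from h import *
to(.5713,-.0976,.051,79)
q=bot.read_camera("scene");P=cloud(q)
x,y=np.int32(px(q,[.56,-.09,.03]))
cv2.imwrite("pics/i.png",cv2.resize(q["img"][y-45:y+45,x-60:x+60,::-1],(720,540),interpolation=cv2.INTER_CUBIC))
E
```

```text
t 15.25 tcp [ 0.571  -0.0945  0.051 ] head 79.15 tilt [ 1.0e-04  3.5e-03 -1.0e+00] F [-0.87 10.74  1.97] w -0.0018313598446262484
delta [-0.003   0.0008 -0.    ] spin 0.15
```

View pics/i.png

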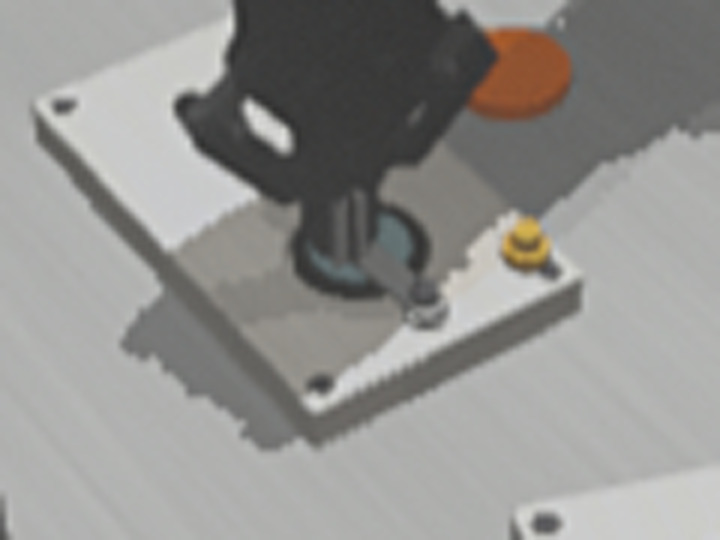

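The clip is most of the way round and the push has become radial (10.7 N along +y). I shift to the post's +x side and push along -x for the last part.

Emit:
send_rows(deltas="0.008 0 0 0; 0.011 0.015 0 0; 0.011 0.015 0 0; -0.003 0.018 0 0; -0.003 0.018 0 0")

```text
t: 15.8
eef_pos: [0.5875, -0.108, 0.0505]
tool_rot: [0.001, 0.773, 0.635, -0.001]
contact_force: [-0.1, -1.9, -0.4]
gripper_width: -0.005
grasp_force: 0.0
```

Emit:
send_rows(deltas="-0.001 -0.004 0 0; -0.002 -0.008 0 0; -0.002 -0.012 0 0; -0.003 -0.015 0 0; -0.003 -0.015 0 0")

```text
t: 16.3
eef_pos: [0.5729, -0.1038, 0.051]
tool_rot: [0.0, 0.771, 0.637, 0.0]
contact_force: [0.2, -0.4, -0.0]
gripper_width: -0.002
grasp_force: 0.1
```

```bash
python3 - <<'E'
from h import *
to(.57,-.1035,.051,79)
E
```

```text
t 16.3 tcp [ 0.5729 -0.1038  0.051 ] head 79.08 tilt [ 3.e-04  0.e+00 -1.e+00] F [ 0.16 -0.35 -0.05] w -0.002375836352074535
delta [-0.0003 -0.0029 -0.    ] spin 0.08
```

No contact yet, so I continue along -x in small steps.

Emit:
send_rows(deltas="-0.0003 -0.0015 0 0; -0.0006 -0.003 0 0; -0.001 -0.0045 0 0; -0.0012 -0.006 0 0; -0.0012 -0.006 0 0")

```text
t: 16.8
eef_pos: [0.5695, -0.1042, 0.0518]
tool_rot: [0.002, 0.771, 0.636, 0.002]
contact_force: [5.5, 0.5, 0.4]
gripper_width: -0.001
grasp_force: 2.7
```

Emit:
send_rows(deltas="-0.0002 -0.001 0 0; -0.0004 -0.002 0 0; -0.0006 -0.003 0 0; -0.0006 -0.003 0 0; -0.0006 -0.003 0 0")

```text
t: 17.3
eef_pos: [0.5687, -0.1042, 0.0524]
tool_rot: [0.003, 0.771, 0.636, 0.004]
contact_force: [10.8, -0.3, -2.0]
gripper_width: -0.001
grasp_force: 4.6
```

It stalled at x=0.569 with force rising past 10 N, which is where the stop should be. I back off and verify.

Emit:
send_rows(deltas="0 0.008 0 0; 0 0.016 0 0; 0 0.02 -0.04 0; 0 0.02 -0.08 0; -0.04 0.02 -0.11 0")

```text
t: 17.8
eef_pos: [0.5778, -0.1407, 0.163]
tool_rot: [-0.001, 0.768, 0.64, 0.002]
contact_force: [1.3, -0.1, -0.0]
gripper_width: 0.006
grasp_force: 0.0
```

Emit:
send_rows(deltas="-0.045 0 0 0; -0.09 0 0 0; -0.135 0 0 0; -0.17 0 0 0; -0.17 0 0 0")

```text
t: 18.3
eef_pos: [0.5402, -0.3214, 0.1599]
tool_rot: [-0.0, 0.774, 0.633, -0.002]
contact_force: [-0.3, -0.3, -0.6]
gripper_width: 0.002
grasp_force: 0.0
```

```bash
python3 - <<'E'
from h import *
to(.57,-.1035,.051,79)
p,q=cams().values(); 
for i in(p,q):
    P=cloud(i);m=(np.hypot(P[...,0]-.551,P[...,1]+.103)<.03)&(P[...,2]>.046);post=P[m].mean(0)
    m=(np.hypot(P[...,0]-.551,P[...,1]+.0635)<.012)&(P[...,2]>.0335);h=P[m].mean(0)
    print(post,h,np.degrees(np.arctan2(*(h-post)[[1,0]])))
    print("thumb",[np.round(r["xyz"],4) for r in bot.landmark_of(i,"thumb_nut")[:1]])
cv2.imwrite("pics/j.png",np.hstack([cv2.resize(i["img"][y-50:y+50,x-60:x+60,::-1],(396,330),interpolation=cv2.INTER_CUBIC) for i in(p,q) for x,y in[np.int32(px(i,[.55,-.11,.022]))]]))
E
```

```text
t 18.3 tcp [ 0.5402 -0.3214  0.1599] head 78.5 tilt [-0.0036 -0.0026 -1.    ] F [-0.29 -0.25 -0.56] w 0.0024496055150361484
delta [ 0.2199 -0.0139  0.1082] spin -0.5
[ 0.54977288 -0.10220347  0.05323302] [ 0.55062499 -0.06248253  0.03683156] 88.77106224588007
thumb [array([ 0.5012, -0.0628,  0.0202])]
[ 0.55003547 -0.10300374  0.05549319] [ 0.550247   -0.06411129  0.03724995] 89.68838061780248
thumb [array([ 0.5008, -0.0652,  0.0214])]
```

View pics/j.png

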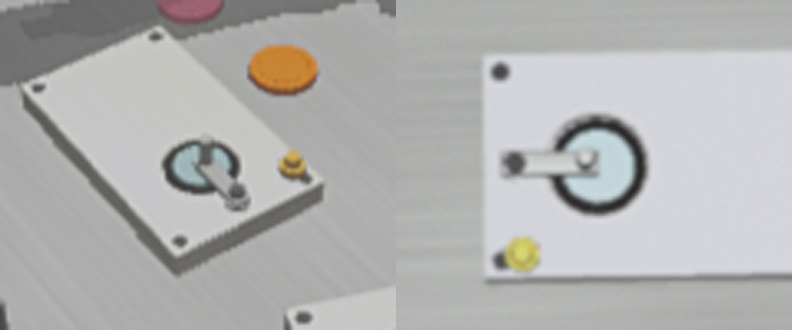

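The clip lies straight over the middle of the flush disc (right half: post at (585,158), pivot at (513,162)), and the nut hasn't moved. Handing in.

```bash
python3 -c "
from h import *
print(bot.hand_in())"
```

```text
the job is handed in; nothing more can be done
None
```

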